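# Fit the brass rod in the linear-expansion apparatus

## Task

Fit the brass rod into the thermal-expansion apparatus: take it from the wooden rack, pass it through the clamp pillar (the first blue pillar, with the black screw) and on through the guide pillar, and push it in until its end has swung the pointer onto the red zero mark in the middle of the scale, without overrunning to the far end of the scale. Finish still holding the rod in that position with the pointer on the mark, because the spring pushes it back until a colleague has tightened the clamp screw. Leave the aluminium rod in the rack, and the burner, pen cup and dropper bottle where they stand.

Things in the scene. Friction and masses are not known exactly. Their poses are not given: they have to be found in the camera images.
- brass_rod_center (a point): Brass (yellow) rod, 340 mm long, 10 mm thick, both ends alike and domed, about 85 g. Point at its middle, x along it. Starts level in the rack, axis 50 mm above the bench, in either pair of notches. When fitted, its middle is at apparatus x = -42 mm and only the last 91 mm (the tail) stick out before the clamp pillar: grip it 100 to 125 mm from the middle, on the tail side.
- alu_rod_center (a point): The aluminium (grey) rod, same size, about 30 g, in the other pair of notches; point at its middle, x along it. It stays there.
- rack: Wooden rod rack, fixed: board 190 x 150 x 12 mm with two upright cheeks 14 mm thick, 54 mm high, across it at x = -75 and +75 mm. Rods lie along its x in open-topped notches 12 mm wide, 9 mm deep, at y = -40 and +40 mm, and stick out about 95 mm beyond each cheek. Origin under its centre, z up.
- apparatus: Expansion apparatus, fixed. The rod is pushed along its +x on a level bore axis at y = 0, 120 mm above the bench. Grey base, x -125 to 185, 90 mm wide, 20 high; blue pillars 16 thick, 140 high at x = -105 (clamp, black side screw) and +85 mm (guide); low trough between; pointer and white scale, 251 mm high, at x = 66 to 202. Origin on the bench under the bore axis, z up.
- clamp_bore (a point): Centre of the entry mouth of the clamp pillar's brass bushing, on the bore axis at apparatus x = -121 mm, same axes as the apparatus. The mouth is a funnel, 23 mm wide narrowing over 8 mm to a bore 13 mm wide and 16 mm long.
- guide_bore (a point): Centre of the entry mouth of the guide pillar's bushing, 190 mm farther along the same axis; same funnel and bore.
- pointer (a joint): Upright black pointer (rad): -0.35 at rest, leaning to the pillars; 0 upright on the red mark; +0.45 far stop. Scale lines every 0.15. The rod's end pushes a brass disc on it 25 mm above its pivot, first touching with the rod's middle near apparatus x = -52 mm; 2.5 mm of travel per 0.1 rad. Its spring pushes back, 1 N at rest, 2 N on the mark.
- burner_center (a point): Bunsen burner with green foot 80 mm wide, 127 mm high, standing on the bench; point on its axis 60 mm above the bench.
- pen_cup_center (a point): White cup full of pens, 84 mm wide, about 142 mm high with the pens; point on its axis 45 mm above the bench.
- dropper_center (a point): Small amber dropper bottle, 36 mm wide, 85 mm high; point on its axis 40 mm above the bench.
Not all that is in view belongs to the job. Of the things that look like the rack, take the one that is farthest to the robot's right at the start.

How it is judged:
By the outcome, as a careful person would: the job done as asked, in the order asked, and still so for the second after the job is handed in, while the arm keeps its last pose, push and grip.
It also fails if it takes over 51 s, if anything falls off the work surface, if the arm or the gripper's body presses on something with over 40 N, if the wrist force passes 120 N, or if a joint passes its speed limit or range.

## Robot

A 6-joint arm with a two-finger parallel gripper is mounted at the origin on the work surface. World frame = base frame: x ahead of the robot, y to its left, z up, the work surface at z = 0. Lengths are in mm, angles in rad, forces in N, time in s.
With the tool pointing down it reaches from about 275 to 1000 mm from the base axis. Payload 8.4 kg.
Tool frame: the origin (TCP) lies at the very end of the fingers, on their centre line; the grasp point (between the pads) lies 19 mm behind it; z points along the fingers, y is the direction in which the jaws open and shut (so a half turn about z gives the same grasp; the last joint's range is limited). The gripper opens to 85 mm and grips with 20 to 120 N. Pads are 22 mm wide; open, the fingers measure 114 mm over their backs; the gripper's body (76 mm by 85 mm) begins 54 mm behind the grasp point. The pads swing forward as they close: fully open they stand 13 mm farther back than shut.
Start: joints at [1.272, 0.353, 1.633, -0, 1.155, -0.002], TCP at [182.787, 597.676, 231.281] pointing down, gripper open.
Joint ranges: [-2.63, 2.63], [-0.92, 2.1], [0.06, 2.66], [-1.3, 4.44], [0, 2.69], [-3.02, 3.02]. Speed limits (rad/s): [2.22, 2.22, 2.79, 3.14, 3.14, 3.14].

## Interface

Orientations are given as [roll, pitch, yaw] about the fixed x, y, z axes, in that order (R = Rz(yaw) Ry(pitch) Rx(roll)).
In Python, from rig import sense, grab_frame, get_calibration, sign_off, boxes_of, trace gives the robot as it stands.
- The arm moves only by the tool servo_tool, never from a script. Its argument "rows" is a list of rows, each a list of 3 entries, a list of its own where there are three numbers: the finger opening in mm, from 0 to 85.4, then the shift along the tool's x, y, z in mm, then the turn, a rotation vector about the tool's x, y, z in degrees. A call has 1 to 8 rows; each row shifts and turns the commanded pose from where the row before left it, along the tool's axes as they then stand; what a row does not reach is not made up. A row lasts 1/8 s, in which the tool goes at most 62.5 mm and 10.7 degrees, less where a joint would pass 70% of its speed; a pose out of reach is approached as far as the arm can. A call is refused whole if a number of a shift passes 62.5 or a number of a turn 10.7, either way. A call with a gripper value outside its range is refused whole. The fingers move at their own pace and stop on an object; "force" is the grip in N (left out, the last holds). Time passes only in rows, so rows that do not move let the fingers close. It gives the time, the measured TCP pose, the force and the opening at its end, in the units of the state.
- sense(): the state, without advancing time (a new reading comes with each control period).
- grab_frame(name): name is "scene" or "top" or "wrist"; returns the picture (480x640x3 uint8, blue, green, red); there is no depth.
- get_calibration(name): a dict with "intrinsics" (3x3 intrinsics, pixels), "world_to_cam" (4x4, takes a point from world to camera coordinates). Camera axes: x right, y down, z forward; pixel columns grow to the right and rows downward; lengths in mm; the calibration is good to about 2 mm. The wrist camera is an equidistant fisheye: a pixel r from the principal point sees the ray r / f radians off the axis. A picture is of the moment at which its call begins: read the wrist's pose just before it. get_calibration takes no time and is no camera call; for the wrist camera it gives the pose at the moment of the call.
- sign_off(): hands the job in, once; it reports no verdict.
Trained networks look in the newest picture that a camera, given by its name, has taken for a name from the list of things; names that differ only in an ending like _2 or _b are one class to them, and where a whole thing is asked for, a point or a joint stands for the part that bears it (a point fixed in the world has none). Each returns a list of dicts, best first, with "conf" (0 to 1); they miss things now and then, are a little off and sometimes report something else, mostly with a low value. They report only what shows in the picture. A call takes as long as a camera call. They do not tell look-alikes from the thing itself.
- boxes_of(camera, thing): "centre" ([x, y, z] in mm, in the coordinates of the camera as it stood for that picture, good to about 4 mm: the middle of the surface that is visible of it).
- trace(camera, thing): "mask" (480x640 bool, what is visible of it).
The state is a dict: "clock": time; "qpos": joint angles; "qvel": joint speeds; "joint_efforts": joint torques, N m; "eef_pos": TCP position; "tcp_rot": TCP orientation; "contact_force": force on the tool from outside, world axes, zero at the start; "wrist_torque": the same for the moment, N m; "opening": opening from 0.0 (shut) to 1.0 (fully open).
Only numpy, scipy, OpenCV 4.12 (cv2) and the standard library are available. Lean on these libraries where they do the work, as an engineer would, in place of code of your own. Each camera call takes 0.05 s, during which the arm holds its last target. There are 200 camera calls.

## Working session

There is one attempt and no reset: what is moved stays moved. The work goes in short steps, Python scripts to look and compute and a tool call to move; the robot and the scene stay as the last step left them, time stands still between calls to the robot, and variables do not carry over. Pictures are saved under pics/ and viewed, about 8 in all and at most 12, crops included, and the job is handed in when it is done.

Besides the shell and the picture viewer there is one more tool, called after "Call:" as name(argument=value, ...) on one line, values as JSON. servo_tool: Moves the arm, as the interface text tells. Its arguments: {"type":"object","properties":{"rows":{"type":"array","items":{"type":"array"}},"force":{"type":"number"}},"required":["rows"]}

```bash
mkdir -p pics; ls; cat > h.py <<'E'
import numpy as np, cv2
from rig import *
def w(cam,p):
    T=np.array(get_calibration(cam)["world_to_cam"]); return (np.linalg.inv(T)@np.append(p,1))[:3]
def proj(cam,p):
    c=get_calibration(cam);T=np.array(c["world_to_cam"]);K=np.array(c["intrinsics"]);q=K@(T@np.append(p,1))[:3];return q[:2]/q[2]
def ray(cam,uv):
    c=get_calibration(cam);T=np.array(c["world_to_cam"]);K=np.array(c["intrinsics"])
    d=np.linalg.inv(K)@np.array([uv[0],uv[1],1.]);R=T[:3,:3];return -R.T@T[:3,3],R.T@d
def atz(cam,uv,z):
    o,d=ray(cam,uv);return o+d*(z-o[2])/d[2]
E
python3 - <<'E'
from h import *
s=sense();print({k:np.round(v,3) for k,v in s.items()})
a=grab_frame("scene");b=grab_frame("top")
cv2.imwrite("pics/s.png",a);cv2.imwrite("pics/t.png",b)
for cam in("scene","top"):
  for t in("brass_rod_center","alu_rod_center","rack","apparatus","pointer","burner_center","pen_cup_center","dropper_center"):
    for r in boxes_of(cam,t)[:3]: print(cam,t,round(r["conf"],2),np.round(w(cam,r["centre"])))
E
```

```text
pics
{'clock': np.float64(0.0), 'qpos': array([ 1.272,  0.354,  1.634,  0.   ,  1.155, -0.002]), 'qvel': array([-0.   , -0.002, -0.002,  0.   , -0.001, -0.   ]), 'joint_efforts': array([ 3.0000e-03, -6.0527e+01, -3.4208e+01,  0.0000e+00,  9.0000e-03,
        0.0000e+00]), 'eef_pos': array([182.639, 597.209, 230.559]), 'tcp_rot': array([-3.14 , -0.   ,  2.845]), 'contact_force': array([-1.048,  0.639, -0.808]), 'wrist_torque': array([-0.011, -0.041, -0.034]), 'opening': np.float64(0.997)}
scene brass_rod_center 0.85 [ 615. -142.   56.]
scene alu_rod_center 0.68 [ 536. -151.   56.]
scene rack 0.85 [725. 282.  15.]
scene rack 0.57 [282. 314.  16.]
scene apparatus 0.78 [519. 317.  47.]
scene apparatus 0.59 [499. 383. 156.]
scene burner_center 0.55 [765.  14.  14.]
scene burner_center 0.32 [ 582. -130.   14.]
scene burner_center 0.29 [519. 315.  47.]
scene pen_cup_center 0.86 [ 758. -329.   91.]
scene dropper_center 0.82 [373.  78.  48.]
top brass_rod_center 0.86 [ 608. -121.   56.]
top alu_rod_center 0.62 [ 568. -122.   13.]
top alu_rod_center 0.49 [502. 302.  20.]
top rack 0.78 [273. 313.  14.]
top rack 0.7 [ 570. -123.   12.]
top rack 0.59 [722. 281.  17.]
top apparatus 0.86 [497. 299.  17.]
top apparatus 0.48 [ 529. -123.   57.]
top pointer 0.58 [ 568. -123.   12.]
top burner_center 0.96 [756.  19.  18.]
top pen_cup_center 0.88 [ 737. -310.   89.]
top dropper_center 0.53 [368.  80.  59.]
```

View pics/t.png

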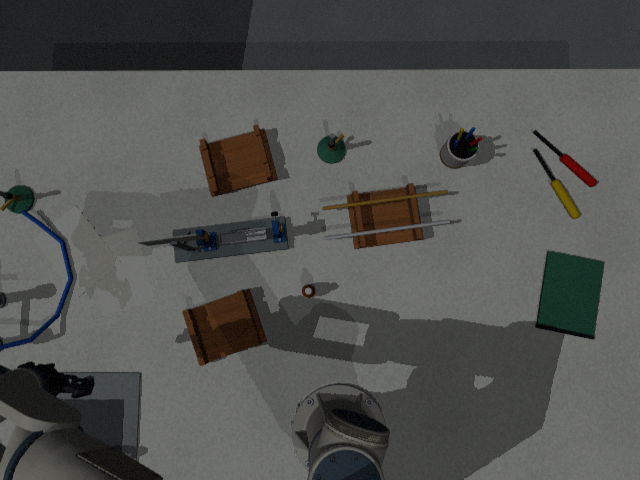

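View pics/s.png

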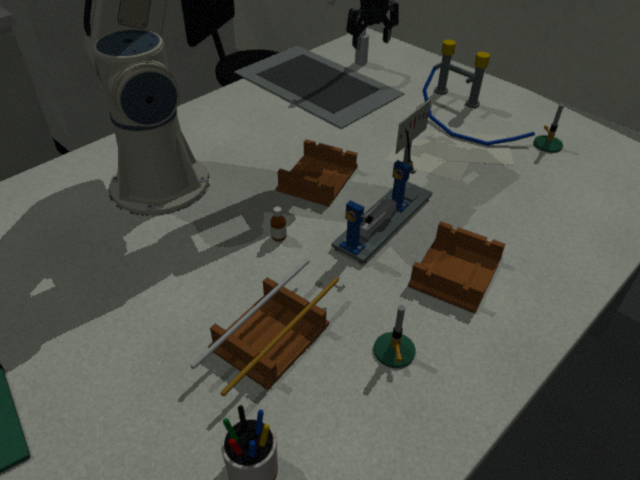

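Top view: the rack with rods is at about (388,215). The brass rod runs (325,208)–(458,192) and the apparatus is at (232,240), with its clamp pillar at (278,230) facing the rack. The scene view agrees: brass is the rod farther from the robot, and its tail is the world −y end.

```bash
python3 - <<'E'
from h import *
def fit(cam,t,z):
    m=trace(cam,t)
    for r in m[:1]:
        M=r["mask"];y,x=np.nonzero(M);P=np.array([atz(cam,(a,b),z) for a,b in zip(x,y)])[:,:2]
        c=P.mean(0);u=np.linalg.svd(P-c,full_matrices=False)[2][0];u*=np.sign(u[1]);q=(P-c)@u
        lo,hi=np.percentile(q,[.3,99.7]);print(cam,t,round(r["conf"],2),len(x),"mid",np.round(c+u*(lo+hi)/2,1),"len",round(hi-lo,1),"yaw",np.round(np.degrees(np.arctan2(u[1],u[0])),2),"w",np.round(np.std((P-c)@[-u[1],u[0]]),1))
for cam in("top","scene"):
    fit(cam,"brass_rod_center",50);fit(cam,"alu_rod_center",50)
# apparatus, blue pillars
for cam in("top","scene"):
    b=cv2.imread("pics/%s.png"%cam[0]).astype(int);B,G,R=b[...,0],b[...,1],b[...,2]
    m=((B>R*1.8)&(B>G*1.4)&(B>50)).astype(np.uint8)
    n,l,st,ce=cv2.connectedComponentsWithStats(m)
    for i in range(1,n):
        if st[i,4]>15: print(cam,st[i],np.round(ce[i]),np.round(atz(cam,ce[i],140)))
cv2.imwrite("pics/tc.png",cv2.resize(cv2.imread("pics/t.png")[195:275,130:300],None,fx=4.5,fy=4.5,interpolation=cv2.INTER_CUBIC))
print(np.array(get_calibration("wrist")["world_to_cam"]).round(3),get_calibration("wrist")["intrinsics"])
E
```

```text
top alu_rod_center 0.79 482 mid [ 527.8 -123.7] len 328.2 yaw 97.86 w 3.0
scene brass_rod_center 0.92 896 mid [ 608.7 -121.1] len 333.9 yaw 97.96 w 3.4
scene alu_rod_center 0.92 821 mid [ 528.4 -125.3] len 336.8 yaw 97.95 w 3.4
top [465 128  10  11  36] [470. 133.] [ 762. -326.  140.]
top [  0 210  72 140 627] [ 45. 285.] [379. 728. 140.]
top [272 220   7  15  89] [275. 227.] [522. 163. 140.]
top [196 229   6   6  28] [199. 232.] [511. 351. 140.]
top [280 237   6   5  21] [283. 239.] [492. 142. 140.]
top [274 238   5   5  22] [276. 240.] [490. 160. 140.]
scene [423  67  13  34  99] [428.  84.] [309. 706. 140.]
scene [429 110 105  34 312] [478. 134.] [550. 586. 140.]
scene [403 163   7   5  20] [406. 165.] [509. 353. 140.]
scene [347 201  16   9  71] [355. 205.] [524. 161. 140.]
scene [340 242   6   5  20] [343. 244.] [587.  57. 140.]
scene [353 248   7   6  24] [356. 251.] [617.  61. 140.]
scene [258 410   5   6  22] [260. 412.] [ 747. -296.  140.]
scene [250 440   5   6  25] [252. 443.] [ 775. -335.  140.]
[[ 2.92000e-01  9.56000e-01 -0.00000e+00 -6.25024e+02]
 [ 9.20000e-01 -2.81000e-01  2.73000e-01 -3.63820e+01]
 [ 2.61000e-01 -8.00000e-02 -9.62000e-01  3.80304e+02]
 [ 0.00000e+00  0.00000e+00  0.00000e+00  1.00000e+00]] [[371.64829954   0.         325.24665231]
 [  0.         371.64829954 244.14011648]
 [  0.           0.           1.        ]]
```

View pics/tc.png

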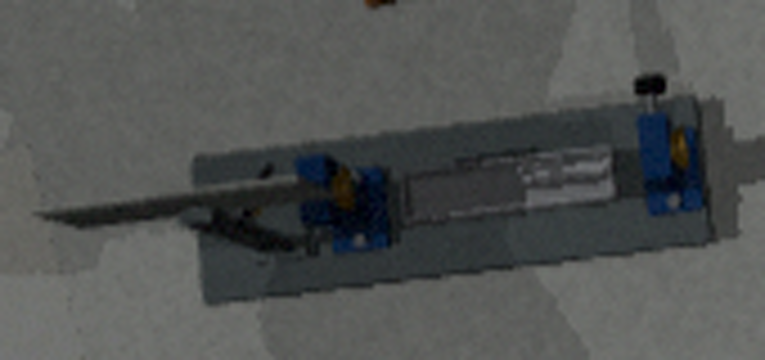

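```bash
cat >> h.py <<'E'
from scipy.spatial.transform import Rotation as Ro
def plan(target,yawdeg,n,op,s=None):
    s=s or sense();p=np.array(s["eef_pos"]);R=Ro.from_euler("xyz",s["tcp_rot"])
    Rt=Ro.from_euler("xyz",[180,0,yawdeg],degrees=True);rv=(R.inv()*Rt).as_rotvec(degrees=True)/n
    st=(np.array(target)-p)/n;out=[]
    for i in range(n):
        out.append([op,[round(float(v),1) for v in (R*Ro.from_rotvec(rv*i,degrees=True)).inv().apply(st)],[round(float(v),2) for v in rv]])
    for i in range(0,n,8): print(str(out[i:i+8]).replace(" ",""))
    print("step",np.linalg.norm(st),"turn",np.linalg.norm(rv))
E
python3 - <<'E'
from h import *
for u in [(284,216.6),(287.3,248.8),(172.7,229.9),(176,262.3)]: print(atz("top",u,20).round())
plan([525,180,340],97.95,12,60)
E
```

```text
[567. 149.  20.]
[479. 139.  20.]
[530. 452.  20.]
[442. 440.  20.]
[[60,[-37.5,-24.9,-9.1],[0.0,-0.0,5.42]],[60,[-39.6,-21.3,-9.1],[0.0,-0.0,5.42]],[60,[-41.5,-17.5,-9.1],[0.0,-0.0,5.42]],[60,[-42.9,-13.5,-9.1],[0.0,-0.0,5.42]],[60,[-44.0,-9.3,-9.1],[0.0,-0.0,5.42]],[60,[-44.7,-5.1,-9.1],[0.0,-0.0,5.42]],[60,[-45.0,-0.9,-9.1],[0.0,-0.0,5.42]],[60,[-44.9,3.4,-9.1],[0.0,-0.0,5.42]]]
[[60,[-44.4,7.6,-9.1],[0.0,-0.0,5.42]],[60,[-43.4,11.7,-9.1],[0.0,-0.0,5.42]],[60,[-42.1,15.8,-9.1],[0.0,-0.0,5.42]],[60,[-40.5,19.7,-9.1],[0.0,-0.0,5.42]]]
step 45.89954982637462 turn 5.420246314759468
```

Call:
servo_tool(rows=[[60,[-37.5,-24.9,-9.1],[0,0,5.42]],[60,[-39.6,-21.3,-9.1],[0,0,5.42]],[60,[-41.5,-17.5,-9.1],[0,0,5.42]],[60,[-42.9,-13.5,-9.1],[0,0,5.42]],[60,[-44.0,-9.3,-9.1],[0,0,5.42]],[60,[-44.7,-5.1,-9.1],[0,0,5.42]],[60,[-45.0,-0.9,-9.1],[0,0,5.42]],[60,[-44.9,3.4,-9.1],[0,0,5.42]]])

```text
clock: 2.1
eef_pos: [411.8, 318.1, 304.6]
tcp_rot: [3.141, -0.0, 2.085]
contact_force: [0.8, -0.5, 0.1]
opening: 0.704
```

Call:
servo_tool(rows=[[60,[-44.4,7.6,-9.1],[0,0,5.42]],[60,[-43.4,11.7,-9.1],[0,0,5.42]],[60,[-42.1,15.8,-9.1],[0,0,5.42]],[60,[-40.5,19.7,-9.1],[0,0,5.42]],[60,[0,0,0],[0,0,0]],[60,[0,0,0],[0,0,0]]])

```text
clock: 2.85
eef_pos: [524.7, 180.2, 340.2]
tcp_rot: [-3.141, -0.0, 1.71]
contact_force: [-0.4, -1.2, -0.1]
opening: 0.705
```

```bash
cat >> h.py <<'E'
def wray(cal,uv):
    K=np.array(cal["intrinsics"]);T=np.array(cal["world_to_cam"]);d=(np.array(uv,float)-K[:2,2])/K[0,0];r=np.hypot(*d)
    v=np.array([*(d/r*np.sin(r)),np.cos(r)]);R=T[:3,:3];return -R.T@T[:3,3],R.T@v
def watz(cal,uv,z):
    o,d=wray(cal,uv);return o+d*(z-o[2])/d[2]
def wproj(cal,p):
    K=np.array(cal["intrinsics"]);T=np.array(cal["world_to_cam"]);q=(T@np.append(p,1))[:3];h=np.hypot(q[0],q[1]);r=np.arctan2(h,q[2])
    return K[:2,2]+K[0,0]*r*q[:2]/h
E
python3 - <<'E'
from h import *
import json
c=get_calibration("wrist");json.dump({k:np.array(v).tolist() for k,v in c.items() if k in("intrinsics","world_to_cam")},open("c1.json","w"))
a=grab_frame("wrist");cv2.imwrite("pics/w1.png",a);s=sense();print(s["eef_pos"],s["tcp_rot"],s["clock"])
O=np.array([523,144])+125*np.array([-.1219,.9925]);u=np.array([-.1219,.9925]);v=np.array([-u[1],u[0]])
for x,y,z in [(-125,45,20),(-125,-45,20),(185,45,20),(185,-45,20),(-121,0,120),(69,0,120)]: print((x,y,z),wproj(c,[*(O+x*u+y*v),z]).round())
plan([624,-232,140],97.95,10,60)
E
```

```text
[524.4150803  180.56068049 340.13987339] [-3.14076855e+00 -2.42847295e-04  1.71072824e+00] 2.9
(-125, 45, 20) [285. 223.]
(-125, -45, 20) [355. 224.]
(185, 45, 20) [289. -13.]
(185, -45, 20) [360. -12.]
(-121, 0, 120) [319. 242.]
(69, 0, 120) [322.  52.]
[[60,[-42.2,4.1,20.0],[-0.0,-0.0,0.01]],[60,[-42.2,4.1,20.0],[-0.0,-0.0,0.01]],[60,[-42.2,4.1,20.0],[-0.0,-0.0,0.01]],[60,[-42.2,4.1,20.0],[-0.0,-0.0,0.01]],[60,[-42.2,4.1,20.0],[-0.0,-0.0,0.01]],[60,[-42.2,4.1,20.0],[-0.0,-0.0,0.01]],[60,[-42.2,4.1,20.0],[-0.0,-0.0,0.01]],[60,[-42.2,4.1,20.0],[-0.0,-0.0,0.01]]]
[[60,[-42.2,4.2,20.0],[-0.0,-0.0,0.01]],[60,[-42.2,4.2,20.0],[-0.0,-0.0,0.01]]]
step 46.923282093245184 turn 0.008355368504169024
```

View pics/w1.png

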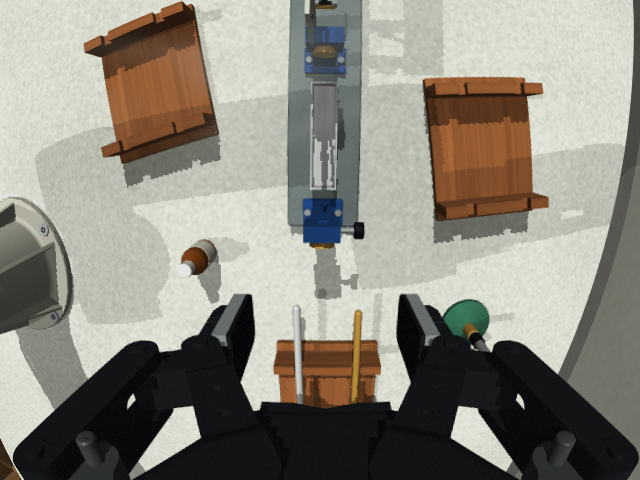

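The wrist view shows the base edges at columns ~289–361, the clamp pillar with its brass mouth at (322,222–246) and its screw at (358,230), and the guide at (325,50). I'll zoom in on the pillars.

```bash
python3 - <<'E'
import cv2,numpy as np
a=cv2.imread("pics/w1.png")
f=lambda x,y:cv2.resize(a[y:y+85,x:x+100],None,fx=4,fy=4,interpolation=cv2.INTER_CUBIC)
cv2.imwrite("pics/w1c.png",np.hstack([f(275,175),f(275,0)]))
g=cv2.cvtColor(a,cv2.COLOR_BGR2GRAY).astype(float)
for v in (90,110,130,150,170,190):
    d=np.abs(np.diff(cv2.GaussianBlur(a,(3,3),0)[v].astype(float),axis=0)).sum(1); print(v,270+np.argsort(d[270:305])[-2:],345+np.argsort(d[345:375])[-2:])
E
```

```text
90 [288 287] [361 360]
110 [286 287] [361 360]
130 [286 287] [359 360]
150 [287 286] [360 359]
170 [287 286] [358 359]
190 [286 287] [359 358]
```

View pics/w1c.png

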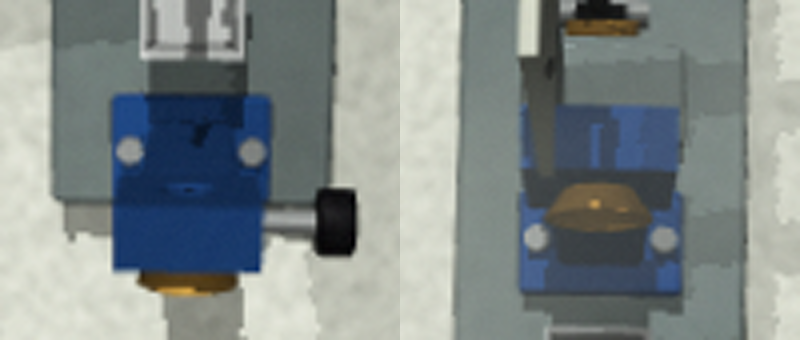

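Call:
servo_tool(rows=[[60,[-42,4,14],[0,0,0]],[60,[-42,4,14],[0,0,0]],[60,[-42,4,14],[0,0,0]],[60,[-42,4,14],[0,0,0]],[60,[-42,4,14],[0,0,0]],[60,[-42,4,14],[0,0,0]],[60,[-42,4,14],[0,0,0]],[60,[-42,4,14],[0,0,0]]])

```text
clock: 3.9
eef_pos: [603.4, -148.0, 227.9]
tcp_rot: [-3.141, -0.0, 1.712]
contact_force: [0.7, 0.1, 1.0]
opening: 0.705
```

Call:
servo_tool(rows=[[60,[-43,4,14],[0,0,0]],[60,[-43,4,14],[0,0,0]],[60,[0,0,0],[0,0,0]]])

```text
clock: 4.28
eef_pos: [622.8, -233.2, 198.7]
tcp_rot: [-3.14, -0.001, 1.709]
contact_force: [1.5, 0.2, -0.7]
opening: 0.7
```

```bash
python3 - <<'E'
from h import *
import json
from scipy.optimize import least_squares
c=json.load(open("c1.json"))
# (px), z, appx, appy (None unknown)
D=[((288,90),20,None,45),((287,130),20,None,45),((287,190),20,None,45),((361,90),20,None,-45),((360,130),20,None,-45),((359,190),20,None,-45),
((310,225),20,-125,None),((322.3,242.5),140,-113,0),((325.2,42.5),140,77,0),((325.2,26),140,93,0),((323,226.3),140,-97,None)]
def f(p):
    u=np.array([np.cos(p[2]),np.sin(p[2])]);v=np.array([-u[1],u[0]]);r=[]
    for px,z,x,y in D:
        q=watz(c,px,z)[:2]-p[:2]
        if x is not None:r.append(q@u-x)
        if y is not None:r.append(q@v-y)
    return np.array(r)
s=least_squares(f,[508,268,np.radians(97)],x_scale=[1,1,.01]);print(s.x[:2],np.degrees(s.x[2]),f(s.x).round(1))
np.save("app.npy",s.x)
k=get_calibration("wrist");a=grab_frame("wrist");cv2.imwrite("pics/w2.png",a)
m=trace("wrist","brass_rod_center");
for r in m[:2]:
    y,x=np.nonzero(r["mask"]);P=np.array([watz(k,q,50)[:2] for q in zip(x,y)]);cc=P.mean(0);u=np.linalg.svd(P-cc,full_matrices=False)[2][0];u*=np.sign(u[1]);t=(P-cc)@u
    print(r["conf"],len(x),"c",cc.round(1),"yaw",np.degrees(np.arctan2(u[1],u[0])).round(2),"ends",(cc+u*t.min()).round(1),(cc+u*t.max()).round(1),y.min(),y.max())
s=sense();print(s["eef_pos"],s["clock"])
E
```

```text
[511.13114349 265.5912431 ] 97.07312897324165 [-0.   0.6  0.4  0.2  0.5 -0.3  1.1 -0.4 -0.7 -0.4 -0.5  0.2 -0.2 -0.4]
0.69 3743 c [ 616.  -168.3] yaw 97.89 ends [ 633.  -290.7] [599.4 -48.2] 0 294
[ 622.90357528 -231.09963129  200.06844739] 4.375
```

View pics/w2.png

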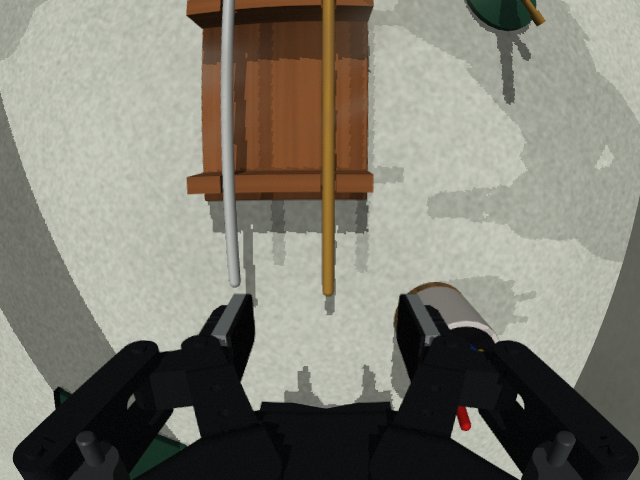

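Fit residuals are ≤1.1 mm. The brass tail end is at (328,292) px, with clear space on both sides and the pen cup ~30 mm beyond the right finger. I'll narrow the opening to 40, descend and grip.

Call:
servo_tool(rows=[[40,[-2.4,1.8,5],[0,0,0]],[40,[0,0,30],[0,0,0]],[40,[0,0,34],[0,0,0]],[40,[0,0,34],[0,0,0]],[40,[0,0,30],[0,0,0]],[40,[0,0,22],[0,0,0]],[40,[0,0,14],[0,0,0]],[40,[0,0,0],[0,0,0]]])

```text
clock: 5.38
eef_pos: [624.9, -234.1, 30.9]
tcp_rot: [-3.141, -0.001, 1.71]
contact_force: [-1.1, -0.2, -0.3]
opening: 0.47
```

Call:
servo_tool(rows=[[40,[0,0,0],[0,0,0]],[0,[0,0,0],[0,0,0]],[0,[0,0,0],[0,0,0]],[0,[0,0,0],[0,0,0]],[0,[0,0,0],[0,0,0]],[0,[0,0,0],[0,0,0]]], force=110)

```text
clock: 6.12
eef_pos: [625.7, -234.8, 31.9]
tcp_rot: [3.141, 0.001, 1.71]
contact_force: [0.6, -1.5, 5.3]
opening: 0.076
```

```bash
python3 - <<'E'
from h import *
for i in range(2):
    a=grab_frame("wrist");s=sense();print(s["clock"],s["opening"],s["contact_force"].round(1) if hasattr(s["contact_force"],"round") else s["contact_force"],s["wrist_torque"],s["eef_pos"])
cv2.imwrite("pics/w3.png",a)
E
```

```text
6.175 0.0753177526545885 [-0.3 -1.2  6.9] [-0.03021155  0.04755644  0.06912674] [ 625.66326982 -234.75912131   31.90880403]
6.225 0.07146901267400099 [-0.7 -1.1  6.5] [-0.09801975  0.04504915  0.01161088] [ 625.65521971 -234.76415518   31.89981772]
```

View pics/w3.png

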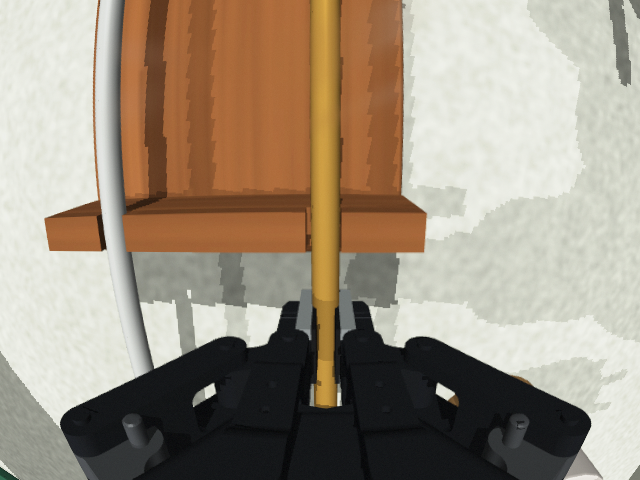

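Call:
servo_tool(rows=[[0,[0,0,-5],[0,0,0]],[0,[0,0,-15],[0,0,0]],[0,[0,0,-22],[0,0,0]],[0,[0,0,-22],[0,0,0]],[0,[0,0,-22],[0,0,0]],[0,[0,0,-20],[0,0,0]],[0,[0,0,-12],[0,0,0]],[0,[0,0,0],[0,0,0]]])

```text
clock: 7.22
eef_pos: [625.8, -234.7, 150.7]
tcp_rot: [3.14, 0.001, 1.71]
contact_force: [0.2, -0.1, -0.3]
opening: 0.076
```

Call:
servo_tool(rows=[[0,[8,-6,0],[0,0,0.2]],[0,[16,-11,0],[0,0,0.2]],[0,[16,-11,0],[0,0,0.2]],[0,[16,-11,0],[0,0,0.3]],[0,[10,-8,0],[0,0,0]],[0,[6,-4,0],[0,0,0]],[0,[0,0,0],[0,0,0]],[0,[0,0,0],[0,0,0]]])

```text
clock: 8.22
eef_pos: [565.7, -170.0, 149.6]
tcp_rot: [3.141, 0.0, 1.694]
contact_force: [0.2, 0.2, -0.5]
opening: 0.076
```

```bash
cat > rod.py <<'E'
from h import *
from scipy.optimize import least_squares
A=np.load("app.npy");U=np.array([np.cos(A[2]),np.sin(A[2])]);V=np.array([-U[1],U[0]])
def toapp(p): q=np.array(p[:2])-A[:2];return np.array([q@U,q@V,p[2]])
def measure(pic=None):
    obs=[]
    for cam in("scene","top"):
        a=grab_frame(cam)
        if pic: cv2.imwrite("pics/%s_%s.png"%(pic,cam),a)
        r=trace(cam,"brass_rod_center")
        if not r: print(cam,"none");continue
        y,x=np.nonzero(r[0]["mask"]);P=np.c_[x,y].astype(float);c=P.mean(0);d=np.linalg.svd(P-c,full_matrices=False)[2][0];t=(P-c)@d
        e=[c+d*t.min(),c+d*t.max()];e.sort(key=lambda q:-q[0] if cam=="scene" else q[0])
        print(cam,round(r[0]["conf"],2),len(x),"tip",e[0].round(),"tail",e[1].round());obs.append((cam,c,d,e[0]))
    return obs
E
python3 - <<'E'
from rod import *
s=sense();print(s["eef_pos"],s["tcp_rot"],s["opening"],s["contact_force"],s["wrist_torque"],s["clock"],"app",toapp(s["eef_pos"]))
obs=measure("m1")
p=np.array(s["eef_pos"]);g=toapp(p);g[2]+=18.1
# predicted tip pixel for level rod
for dz in(0,-10):
    t=np.append(A[:2]+U*(g[0]+283.6)+V*g[1],g[2]+dz)
    for cam in("scene","top"): print(dz,cam,proj(cam,t).round(1))
E
```

```text
[ 565.73919171 -170.04854221  149.55355933] [3.14111712e+00 2.81484271e-04 1.69382984e+00] 0.07585052855550992 [ 0.17326483  0.16384366 -0.53115218] [-0.11284622  0.01104786  0.01887462] 8.225 app [-439.04869836   -0.54949809  149.55355933]
scene 0.66 771 tip [341. 209.] tail [222. 309.]
top 0.68 316 tip [296. 222.] tail [396. 210.]
0 scene [341.6 207.3]
0 top [294.9 221.9]
-10 scene [341.4 211.1]
-10 top [295.1 222.5]
```

Call:
servo_tool(rows=[[0,[0,0,10],[0,0,0]],[0,[0,-0.5,16],[0,0,0]],[0,[0,0,14],[0,0,0]],[0,[0,0,7.7],[0,0,0]],[0,[0,0,0],[0,0,0]],[0,[0,0,0],[0,0,0]]])

```text
clock: 9.18
eef_pos: [565.1, -169.9, 102.1]
tcp_rot: [3.141, 0.0, 1.694]
contact_force: [0.4, -0.3, -1.0]
opening: 0.073
```

```bash
python3 - <<'E'
from rod import *
s=sense();g=toapp(s["eef_pos"]);g[2]+=18.1;print("app",g,s["tcp_rot"],s["clock"])
obs=measure("m2")
for cam,c,d,e in obs:
  n=np.array([-d[1],d[0]]);n*=np.sign(n[1])
  for L in (60,170,280):
    t=np.append(A[:2]+U*(g[0]+L)+V*g[1],g[2]);q=proj(cam,t);q2=proj(cam,t+[0,0,1]);
    print(cam,L,"line minus predicted px",round((c-q)@n,2),"px per mm z",round((q2-q)@n,2),"per mm lat",round((proj(cam,t+np.append(V,0))-q)@n,2))
a=cv2.imread("pics/m2_scene.png")[150:270,280:440];cv2.imwrite("pics/m2c.png",cv2.resize(a,None,fx=5,fy=5,interpolation=cv2.INTER_CUBIC))
E
```

```text
app [-4.38834392e+02  6.26281147e-02  1.20166008e+02] [3.14112172e+00 2.14337900e-04 1.69388491e+00] 9.175
scene 0.65 560 tip [338. 227.] tail [226. 326.]
top 0.56 403 tip [296. 225.] tail [394. 213.]
scene 60 line minus predicted px -0.0 px per mm z -0.29 per mm lat -0.46
scene 170 line minus predicted px 0.12 px per mm z -0.28 per mm lat -0.43
scene 280 line minus predicted px 0.22 px per mm z -0.26 per mm lat -0.41
top 60 line minus predicted px 0.41 px per mm z -0.06 per mm lat 0.39
top 170 line minus predicted px 0.39 px per mm z -0.06 per mm lat 0.39
top 280 line minus predicted px 0.38 px per mm z -0.06 per mm lat 0.39
```

View pics/m2c.png

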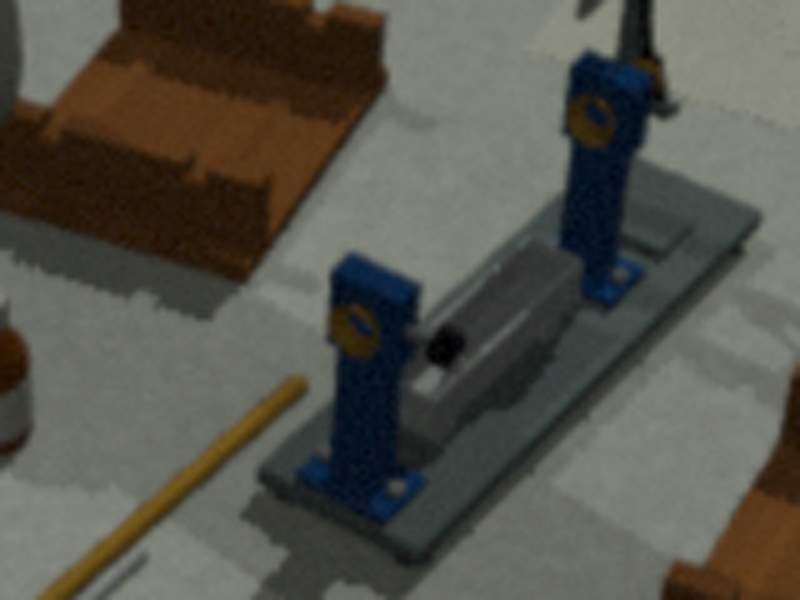

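The tip is at about (340,226) and the mouth at (351,216) in scene pixels, and the rod's line runs into the mouth within ~2 mm. Next I'll insert in steps and watch the force.

Call:
servo_tool(rows=[[0,[10,0,-0.7],[0,0,0]],[0,[15,0,0],[0,0,0]],[0,[12,0,0],[0,0,0]],[0,[8,0,0],[0,0,0]],[0,[8,0,0],[0,0,0]],[0,[0,0,0],[0,0,0]]])

```text
clock: 10.12
eef_pos: [558.2, -116.6, 102.5]
tcp_rot: [-3.142, -0.0, 1.695]
contact_force: [0.8, 0.2, -0.4]
opening: 0.073
```

Call:
servo_tool(rows=[[0,[12,0,0],[0,0,0]],[0,[20,0,0],[0,0,0]],[0,[20,0,0],[0,0,0]],[0,[20,0,0],[0,0,0]],[0,[20,0,0],[0,0,0]],[0,[10,0,0],[0,0,0]],[0,[0,0,0],[0,0,0]]])

```text
clock: 11.0
eef_pos: [545.7, -15.2, 102.5]
tcp_rot: [3.142, 0.0, 1.695]
contact_force: [-0.0, -0.4, -1.0]
opening: 0.08
```

```bash
python3 - <<'E'
from rod import *
s=sense();g=toapp(s["eef_pos"]);print("app",g,s["tcp_rot"],s["clock"],s["contact_force"],s["wrist_torque"])
k=get_calibration("wrist");a=grab_frame("wrist");cv2.imwrite("pics/w4.png",a)
b=grab_frame("scene");cv2.imwrite("pics/m3.png",b)
b=cv2.resize(b[150:270,300:440],None,fx=4,fy=4,interpolation=cv2.INTER_CUBIC)
cv2.imwrite("pics/j.png",np.hstack([b,cv2.resize(a[0:480,200:450],(250,480))]))
E
```

```text
app [-2.82933767e+02  2.70991311e-01  1.02523012e+02] [3.14157073e+00 8.74183688e-05 1.69524785e+00] 11.0 [-0.01200375 -0.38819993 -1.01060711] [-0.08484475 -0.00126421  0.0428196 ]
```

View pics/j.png

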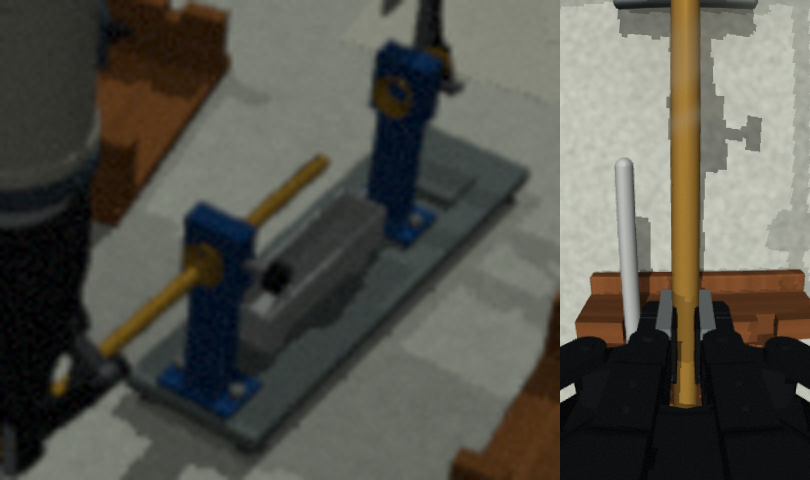

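The rod is through the clamp, and its line points at the guide mouth (crop 393,95). Continuing through the guide.

Call:
servo_tool(rows=[[0,[12,0,0],[0,0,0]],[0,[20,0,0],[0,0,0]],[0,[20,0,0],[0,0,0]],[0,[10,0,0],[0,0,0]],[0,[10,0,0],[0,0,0]],[0,[10,0,0],[0,0,0]],[0,[10,0,0],[0,0,0]],[0,[0,0,0],[0,0,0]]])

```text
clock: 12.1
eef_pos: [534.4, 75.9, 102.5]
tcp_rot: [-3.142, -0.0, 1.695]
contact_force: [0.6, -0.2, -1.4]
opening: 0.073
```

```bash
cat > look.py <<'E'
from rod import *
import sys
s=sense();g=toapp(s["eef_pos"]);print("app",g.round(2),np.round(s["tcp_rot"],4),s["clock"],np.round(s["contact_force"],2),np.round(s["wrist_torque"],3),s["opening"])
n=sys.argv[1];a=grab_frame("scene");t=grab_frame("top");cv2.imwrite(f"pics/{n}_s.png",a);cv2.imwrite(f"pics/{n}_t.png",t)
x,y=[int(v) for v in proj("scene",np.append(A[:2]+U*120,180))]
cv2.imwrite(f"pics/{n}.png",cv2.resize(a[y-50:y+50,x-60:x+60],None,fx=5.5,fy=5.5,interpolation=cv2.INTER_CUBIC))
E
python3 look.py n1
```

```text
app [-191.13    0.28  102.47] [-3.1416 -0.      1.6946] 12.1 [ 0.59 -0.2  -1.42] [-0.101  0.014 -0.046] 0.07306953285339185
```

View pics/n1.png

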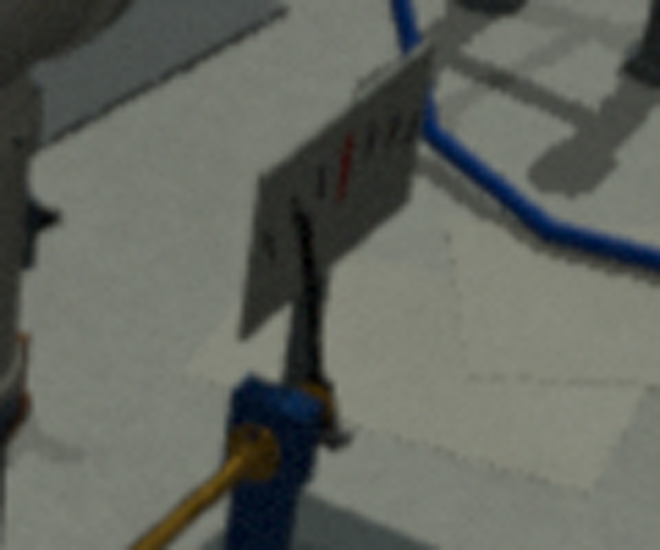

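The rod has entered the guide bushing (crop 258,450). The pointer is at rest with its tip at (300,205), and the red mark is at about (345,165). I'll approach the disc and track the pointer by image difference.

Call:
servo_tool(rows=[[0,[8,0,0],[0,0,0]],[0,[10,0,0],[0,0,0]],[0,[6,0,0],[0,0,0]],[0,[3,0,0],[0,0,0]],[0,[0,0,0],[0,0,0]],[0,[0,0,0],[0,0,0]]])

```text
clock: 12.95
eef_pos: [531.1, 102.0, 102.5]
tcp_rot: [-3.142, 0.0, 1.694]
contact_force: [0.2, 0.0, -0.4]
opening: 0.075
```

```bash
cat > ptr.py <<'E'
# upper pointer: dark pixels in the scene crop; compare with model of pivot at app (xp,0,95)
from rod import *
import sys
def dark(f):
    a=cv2.imread(f); x,y=[int(v) for v in proj("scene",np.append(A[:2]+U*120,180))]
    g=cv2.resize(a[y-50:y+50,x-60:x+60],None,fx=5.5,fy=5.5,interpolation=cv2.INTER_CUBIC)
    m=(g.max(2)<55).astype(np.uint8);n,l,st,ce=cv2.connectedComponentsWithStats(m[150:400,255:420])
    i=1+np.argmax(st[1:,4]);yy,xx=np.nonzero(l==i);yy+=150;xx+=255
    print(f,"top",yy.min(),"cols by row",{int(r):round(float(xx[yy==r].mean()),1) for r in range(yy.min(),400,20) if (yy==r).any()})
for f in sys.argv[1:]: dark(f)
x,y=[int(v) for v in proj("scene",np.append(A[:2]+U*120,180))]
for th in(-.35,-.15,0,.15):
    print(th,[((proj("scene",np.append(A[:2]+U*(131+L*np.sin(th)),95+L*np.cos(th)))-[x-60,y-50])*5.5).round() .tolist() for L in(25,80,130)])
E
python3 look.py n2; python3 ptr.py pics/n1_s.png pics/n2_s.png
```

```text
app [-164.77    0.27  102.48] [-3.1416  0.      1.6939] 12.95 [ 0.17  0.01 -0.37] [-0.085 -0.025 -0.001] 0.07480598152660345
pics/n1_s.png top 150 cols by row {150: 358.5, 170: 344.0, 190: 332.5, 210: 326.0, 230: 311.0, 250: 299.5, 270: 289.5, 290: 289.0, 310: 290.0, 330: 306.0, 350: 304.0, 370: 303.5, 390: 292.7}
pics/n2_s.png top 150 cols by row {150: 358.0, 170: 344.5, 190: 333.0, 210: 326.0, 230: 311.0, 250: 299.5, 270: 289.5, 290: 289.0, 310: 289.6, 330: 306.0, 350: 304.0, 370: 303.5, 390: 292.5}
-0.35 [[316.0, 399.0], [308.0, 316.0], [300.0, 236.0]]
-0.15 [[322.0, 391.0], [329.0, 292.0], [335.0, 196.0]]
0 [[327.0, 387.0], [344.0, 278.0], [360.0, 173.0]]
0.15 [[331.0, 383.0], [358.0, 267.0], [383.0, 156.0]]
```

Call:
servo_tool(rows=[[0,[2,0,0],[0,0,0]],[0,[2,0,0],[0,0,0]],[0,[1,0,0],[0,0,0]],[0,[0,0,0],[0,0,0]],[0,[0,0,0],[0,0,0]]])

```text
clock: 13.68
eef_pos: [530.6, 107.1, 102.5]
tcp_rot: [3.142, 0.0, 1.694]
contact_force: [-0.3, -1.7, 0.2]
opening: 0.075
```

```bash
cat > ptr.py <<'E'
from rod import *
import sys
from scipy.optimize import least_squares
x0,y0=[int(v) for v in proj("scene",np.append(A[:2]+U*120,180))]
def crop(f):
    a=cv2.imread(f)[y0-50:y0+50,x0-60:x0+60].astype(np.float32);return cv2.resize(a,None,fx=5.5,fy=5.5,interpolation=cv2.INTER_CUBIC).mean(2)
r=crop("pics/n1_s.png");g=crop(sys.argv[1]);d=cv2.GaussianBlur(g-r,(7,7),0)
def line(m,name):
    n,l,st,ce=cv2.connectedComponentsWithStats(m.astype(np.uint8)); 
    if n<2: print(name,"none");return
    i=1+np.argmax(st[1:,4]);yy,xx=np.nonzero(l==i)
    print(name,st[i].tolist(),{int(q):round(float(xx[yy==q].mean()),1) for q in range(st[i][1]+3,st[i][1]+st[i][3],15)})
m=np.zeros(d.shape,bool);m[120:400,250:430]=1
line((d<-14)&m,"now dark");line((d>14)&m,"was dark")
for th in np.arange(-.35,.11,.05):
    print(round(th,2),[((proj("scene",np.append(A[:2]+U*(131+L*np.sin(th)),95+L*np.cos(th)))-[x0-60,y0-50])*5.5).round().tolist() for L in(80,110,145)])
E
python3 look.py n3; python3 ptr.py pics/n3_s.png
```

```text
app [-159.72    0.24  102.5 ] [3.1415 0.     1.6939] 13.675 [-0.3  -1.69  0.16] [-0.226 -0.036 -0.026] 0.0754253149536089
now dark [318, 176, 28, 224, 3712] {179: 334.0, 194: 333.5, 209: 333.5, 224: 332.5, 239: 332.5, 254: 331.5, 269: 332.0, 284: 331.0, 299: 330.0, 314: 328.5, 329: 327.0, 344: 328.5, 359: 329.0, 374: 331.5, 389: 337.5}
was dark [296, 212, 22, 118, 1407] {215: 302.5, 230: 304.5, 245: 305.5, 260: 308.0, 275: 309.5, 290: 310.0, 305: 311.0, 320: 312.0}
-0.35 [[308.0, 316.0], [304.0, 269.0], [298.0, 211.0]]
-0.3 [[313.0, 310.0], [311.0, 260.0], [308.0, 199.0]]
-0.25 [[318.0, 303.0], [318.0, 251.0], [317.0, 187.0]]
-0.2 [[324.0, 298.0], [325.0, 243.0], [327.0, 176.0]]
-0.15 [[329.0, 292.0], [332.0, 235.0], [337.0, 166.0]]
-0.1 [[334.0, 287.0], [339.0, 228.0], [346.0, 157.0]]
-0.05 [[339.0, 282.0], [346.0, 221.0], [355.0, 148.0]]
-0.0 [[344.0, 278.0], [353.0, 215.0], [365.0, 140.0]]
0.05 [[348.0, 274.0], [360.0, 210.0], [374.0, 133.0]]
0.1 [[353.0, 270.0], [366.0, 205.0], [382.0, 127.0]]
```

Call:
servo_tool(rows=[[0,[1.5,0,0],[0,0,0]],[0,[1.5,0,0],[0,0,0]],[0,[1.2,0,0],[0,0,0]],[0,[0,0,0],[0,0,0]],[0,[0,0,0],[0,0,0]]])

```text
clock: 14.4
eef_pos: [530.0, 111.3, 102.5]
tcp_rot: [3.142, -0.0, 1.694]
contact_force: [1.3, -1.4, -0.2]
opening: 0.076
```

```bash
python3 look.py n4; python3 ptr.py pics/n4_s.png | head -2; python3 - <<'E'
import cv2,numpy as np
from rod import *
a=cv2.imread("pics/n4.png"); t=cv2.imread("pics/n4_t.png")
x,y=[int(v) for v in proj("top",np.append(A[:2]+U*130,180))]
cv2.imwrite("pics/n4j.png",a)
E
```

```text
app [-155.44    0.28  102.49] [ 3.1416 -0.      1.694 ] 14.4 [ 1.33 -1.36 -0.17] [-0.166 -0.024 -0.011] 0.07601909025443378
now dark [320, 148, 49, 252, 4499] {151: 362.0, 166: 361.0, 181: 358.0, 196: 357.0, 211: 353.0, 226: 352.0, 241: 349.5, 256: 348.0, 271: 347.0, 286: 343.5, 301: 342.5, 316: 340.0, 331: 337.5, 346: 336.0, 361: 332.5, 376: 336.0, 391: 338.5}
was dark [296, 212, 22, 120, 1530] {215: 303.5, 230: 304.5, 245: 306.0, 260: 308.5, 275: 309.5, 290: 310.0, 305: 310.0, 320: 313.0}
```

View pics/n4.png

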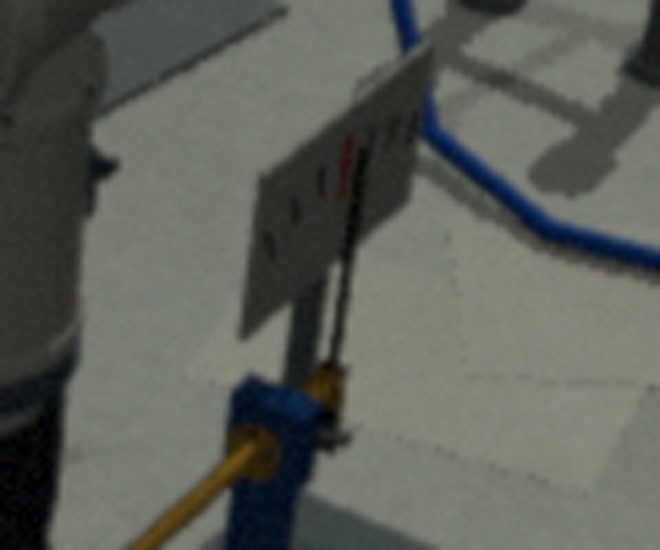

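The pointer is now just beside the red mark: its tip is at (361,150) and the mark runs (351,135)–(340,198). It stands in front of the plate, so parallax matters. I'll fit a model to the scale lines and both pointer poses to get the angle.

```bash
cat > fit.py <<'E'
from rod import *
from scipy.optimize import least_squares
x0,y0=[int(v) for v in proj("scene",np.append(A[:2]+U*120,180))]
C=get_calibration("scene");K=np.array(C["intrinsics"]);T=np.array(C["world_to_cam"])
def P(x,y,z):
    q=K@(T@np.array([*(A[:2]+U*x+V*y),z,1]))[:3];return (q[:2]/q[2]-[x0-60,y0-50])*5.5
a=cv2.imread("pics/n1.png").astype(int);m=(a[...,2]>a[...,1]+35)&(a[...,2]>a[...,0]+35);m[:100]=0;m[230:]=0;m[:,:310]=0;m[:,380:]=0
yy,xx=np.nonzero(m);red=(xx.mean(),yy.mean());print("red",red,m.sum())
M=[(-.45,268,245),(-.3,294,211),(-.15,321,181),(0,*red),(.15,370,140),(.3,392,130),(.45,413,126)]
rest={215:303,230:304.5,245:306,260:308,275:309.5,290:310,305:311};
n3={179:334,194:333.5,209:333.5,224:332.5,239:332.5,254:331.5,269:332,284:331,299:330};n4={151:362,166:361,181:358,196:357,211:353,226:352,241:349.5,256:348,271:347,286:343.5,301:342.5}
def ln(th,d,p):
    e=P(p[0]+40*np.sin(th),0,95+40*np.cos(th))+p[3:5];f=P(p[0]+145*np.sin(th),0,95+145*np.cos(th))+p[3:5];return [e[0]+(f-e)[0]*(y-e[1])/(f-e)[1]-x for y,x in d.items()]
def res(p):
    r=[]
    for t,x,y in M: r+=list(.7*(P(p[0]+p[2]*np.sin(t),p[1],95+p[2]*np.cos(t))+p[3:5]-[x,y]))
    r+=ln(-.35,rest,p)+ln(p[5],n3,p)+ln(p[6],n4,p)
    r+=list(np.array(p[3:5])/5)+[(p[0]-131)/3];return np.array(r)
s=least_squares(res,[131,10,140,0,0,-.18,-.03],loss="soft_l1");print(s.x.round(3),"xp,p,rm,du,dv,th3,th4");print(res(s.x).round(1))
E
python3 fit.py
```

```text
red (np.float64(nan), np.float64(nan)) 0fit.py:8: RuntimeWarning: Mean of empty slice.
  yy,xx=np.nonzero(m);red=(xx.mean(),yy.mean());print("red",red,m.sum())
  ret = ret.dtype.type(ret / rcount)
Traceback (most recent call last):
  File "fit.py", line 19, in <module>
    s=least_squares(res,[131,10,140,0,0,-.18,-.03],loss="soft_l1");print(s.x.round(3),"xp,p,rm,du,dv,th3,th4");print(res(s.x).round(1))
ValueError: Residuals are not finite in the initial point.
```

```bash
sed -i 's/+35)/+15)/g' fit.py; python3 fit.py
```

```text
red (np.float64(345.2576112412178), np.float64(164.39110070257613)) 427
[ 1.31788e+02  9.05800e+00  1.33647e+02  3.65400e+00  1.20000e-02
 -1.83000e-01 -3.40000e-02] xp,p,rm,du,dv,th3,th4
[-0.4  0.6 -0.1 -0.5 -0.4 -0.4  0.6 -5.2  0.3  0.2  0.5  0.4 -0.4  1.5
  0.2  0.1  0.1 -0.5 -0.5  0.4  0.8  0.6  0.5 -0.1  0.3 -0.3  0.1 -1.1
 -0.7 -0.3  0.2 -0.8  0.2 -0.8  1.1  0.1  0.6  0.1 -0.9  0.5 -0.5  0.7
  0.   0.3]
```

The fit is tight, with θ ≈ −0.034 rad, so ~0.9 mm more is needed.

Call:
servo_tool(rows=[[0,[0.5,0,0],[0,0,0]],[0,[0.4,0,0],[0,0,0]],[0,[0,0,0],[0,0,0]],[0,[0,0,0],[0,0,0]],[0,[0,0,0],[0,0,0]]])

```text
clock: 15.12
eef_pos: [529.9, 112.1, 102.5]
tcp_rot: [-3.142, -0.0, 1.694]
contact_force: [-0.2, -1.7, -0.8]
opening: 0.071
```

```bash
python3 look.py n5; python3 ptr.py pics/n5_s.png | head -2 | tee o.txt; python3 - <<'E'
import ast
l=open("o.txt").readline();d=ast.literal_eval(l[l.index("{"):]);d={k:v for k,v in d.items() if k<=301}
s=open("fit.py").read();i=s.index("n4={");j=s.index("}",i);open("fit5.py","w").write(s[:i]+"n4="+str(d)+s[j+1:])
E
python3 fit5.py
```

```text
app [-154.59    0.28  102.49] [-3.1416 -0.      1.6939] 15.125 [-0.23 -1.74 -0.85] [-0.294 -0.007  0.018] 0.07113738078837861
now dark [321, 148, 53, 252, 4538] {151: 367.0, 166: 365.5, 181: 363.0, 196: 361.5, 211: 358.0, 226: 355.0, 241: 353.0, 256: 351.0, 271: 348.5, 286: 347.0, 301: 344.0, 316: 341.5, 331: 338.5, 346: 337.0, 361: 335.5, 376: 336.5, 391: 340.0}
was dark [295, 213, 23, 121, 1452] {216: 303.0, 231: 304.0, 246: 306.0, 261: 308.5, 276: 309.5, 291: 310.0, 306: 309.5, 321: 312.0}
red (np.float64(345.2576112412178), np.float64(164.39110070257613)) 427
[131.999   8.974 133.438   3.275  -0.297  -0.182  -0.   ] xp,p,rm,du,dv,th3,th4
[-0.3  0.5  0.  -0.5 -0.4 -0.4  0.6 -5.2  0.2  0.2  0.4  0.5 -0.5  1.5
  0.1  0.1  0.  -0.5 -0.6  0.3  0.8  0.7  0.6 -0.1  0.3 -0.3  0.  -1.1
 -0.7 -0.3  0.3 -0.5 -0.3 -1.1  0.1  0.8  0.5  0.2  0.4 -0.4  0.3  0.7
 -0.1  0.3]
```

θ ≈ 0.000. I'll hold for a second to check for creep.

Call:
servo_tool(rows=[[0,[0,0,0],[0,0,0]],[0,[0,0,0],[0,0,0]],[0,[0,0,0],[0,0,0]],[0,[0,0,0],[0,0,0]],[0,[0,0,0],[0,0,0]],[0,[0,0,0],[0,0,0]],[0,[0,0,0],[0,0,0]],[0,[0,0,0],[0,0,0]]])

```text
clock: 16.23
eef_pos: [529.9, 112.2, 102.5]
tcp_rot: [-3.142, -0.0, 1.694]
contact_force: [-0.3, -2.1, -0.3]
opening: 0.078
```

```bash
python3 look.py n6; python3 ptr.py pics/n6_s.png | head -1; python3 - <<'E'
from h import *
for c,t in(("top","alu_rod_center"),("top","burner_center"),("top","pen_cup_center"),("scene","dropper_center")):
    r=boxes_of(c,t)[:2];print(t,[(round(q["conf"],2),w(c,q["centre"]).round()) for q in r])
E
```

```text
app [-154.57    0.29  102.48] [-3.1416 -0.      1.6939] 16.225 [-0.34 -2.07 -0.35] [-0.273 -0.015 -0.014] 0.07793218633420149
now dark [321, 148, 53, 252, 4558] {151: 368.0, 166: 365.5, 181: 362.5, 196: 360.5, 211: 358.0, 226: 356.0, 241: 354.0, 256: 351.0, 271: 348.0, 286: 346.5, 301: 343.5, 316: 341.5, 331: 339.0, 346: 337.0, 361: 335.5, 376: 336.5, 391: 340.0}
alu_rod_center [(0.72, array([ 529., -137.,   53.]))]
burner_center [(0.92, array([760.,  19.,  15.]))]
pen_cup_center [(0.56, array([ 737., -313.,   87.]))]
dropper_center [(0.83, array([372.,  77.,  50.]))]
```

View pics/n6_s.png

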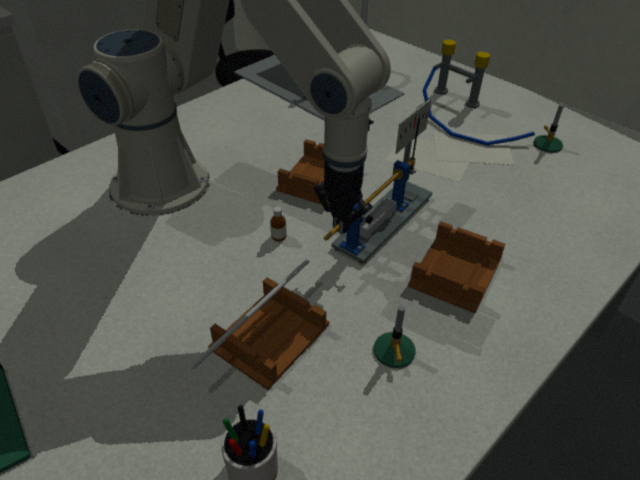

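The rod is held through both pillars and the pointer is steady. The aluminium rod, burner (395,350), pen cup (248,455) and dropper (278,225) are where they were.

```bash
python3 -c "from rig import *; print(sign_off())"
```

```text
the job is handed in; nothing more can be done
None
```

The brass rod is fitted and I handed the job in with the arm still gripping it and the pointer on the red zero mark. I took it from the rack about 113 mm tail-side of its middle and passed it through the clamp and guide pillars without any noticeable contact force. I then pushed until the pointer reached the mark. The job took about 16 s of the 51 s allowed.

- **Pointer:** a fit to the scale lines and pointer gave 0.000 rad, with an uncertainty of about 0.02 rad. After a further 1 s hold the pointer image was unchanged within measurement noise.
- **Force:** the tool reads about 2 N pushing back, which matches the spring force stated for the mark.
- **Bystanders:** the aluminium rod, burner, pen cup and dropper bottle show no movement beyond measurement noise. The aluminium rod's detected centre shifted because the network's view of it is partly hidden, but in the picture it still lies in its notches.
- **Disagreements:** the gripper reads an opening of about 6.5 mm on a 10 mm rod. I put this down to soft pads, since the rod neither slipped nor drooped noticeably. The pointer also moved less per mm in one step than stated (about 2.9 mm per 0.1 rad instead of 2.5), so I set the final position from the image rather than from distance travelled.

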